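# Hook the return spring onto the tray gate

## Task

Take the return spring from its stand and fit it to the tray gate: first put its bent leg down into the hole of the anchor block, then stretch the spring and drop its loop over the headed post so that the loop is caught in the groove under the head, and finish with the leg pressed fully home in the anchor. Feel your way in without forcing anything, do not stretch the spring more than about 40 mm, and leave the bottle, tweezers and pile of trays where they are.

Things in the scene. Friction and masses are not known exactly. Their poses are not given: they have to be found in the camera images.
- gate_plate: Fixed aluminium plate 270 x 90 x 8 mm on the worktop, carrying an anchor block, a grey spring rest and a headed post. Origin: centre of its underside, on the worktop; x runs along its middle line from the anchor toward the post, z up
- anchor_nominal (a point): Nominal mouth of the anchor's hole, at the block's top, 44 mm above the worktop, 85 mm from the plate's origin along -x; axes as the plate. The anchor is a steel block 24 x 24 x 36 mm with one vertical blind hole in its middle: 8.4 mm diameter, 31 mm deep, 0.6 mm chamfer. Clamped in slots: the true hole may lie up to 4 mm off this point along x and along y, unmeasured: find it by feel or sight
- spring_rest (a point): Centre of the flat top of the grey spring rest, 20 mm (x) by 26 mm (y), 43.6 mm above the worktop, 81 mm from anchor_nominal along x: a spring whose leg is fully in the hole lies level on it when let go, its cage on the pad
- post_groove (a point): In the groove of the fixed steel post, on its axis, 53 mm above the worktop (as high as the spring's axis when its leg is fully home), on the plate's middle line, 177 to 183 mm from anchor_nominal. Groove: neck 7 mm diameter, 10 mm high; below it a flange of 17 mm, its top 5.5 mm below this point; head above it 11 mm diameter, 6 mm high, coned to 4.4 mm at its top, which is 10.5 mm above this point
- hook_grip (a point): Centre of the hook-end grip block of the loose return spring (0.16 kg, about 180 mm long): steel, 28 long x 12 wide x 16 mm high, to be pinched across the 12 mm. Axes of the spring: x along it from the bent leg to the loop, z up, against the leg. The leg's axis is 38 mm from here toward -x
- leg_tip (a point): Lowest point, on the axis of the bent leg, 35 mm below the spring's axis. The leg is 6 mm in diameter with a flat tip; a 13 mm collar on it, underside 26 mm above this tip (9 mm below the spring's axis), rests on the anchor's top when the leg is fully home. Under the spring's pull the leg binds and may ride up in the hole by 15 mm or so: it can then be pressed down on the hook-end grip block with 10 to 20 N
- cage_center (a point): Centre of the spring's cage, 52 long x 18 x 18 mm, which holds the coil; 40 mm from hook_grip along x; it does not stretch. At the start the cage sits level in two open-topped forks of a grey stand (they take the middle 44 mm of it, their cheeks 34 mm apart over all, rising 4 mm above the spring's axis), the axis 50 mm above the worktop: lift straight up
- loop_grip (a point): Centre of the loop-end grip block, a steel block 26 (along) x 12 wide x 16 high mm, on the spring's axis; unstretched it is 84 mm from hook_grip. Pulled away from the hook end along x, it slides out against the spring without turning. Same axes as hook_grip
- loop_center (a point): Centre of the loop, 30 mm beyond loop_grip along x (152 mm from the leg's axis when unstretched): a flat-lying steel ring of 6 mm round bar, 15 mm inner and 27 mm outer diameter, its hole vertical
- stretch (a joint): How far the spring is stretched, m: 0 unstretched, stop at 0.050. Pull needed: 5 N to begin, plus 0.25 N per mm (about 11 N at 24 mm). In place it is stretched 16 to 32 mm
- oil_bottle: Small white squeeze bottle with pointed cap, 38 mm diameter, 118 mm tall, standing; bystander. Origin: centre of its underside
- tweezers: Steel tweezers 14 x 122 x 9 mm lying on the worktop; bystander. Origin: centre of the underside
- tray_pile: Pile of thin moulded trays, 69 x 121 x 53 mm; bystander. Origin: centre of the underside

How it is judged:
By the outcome, as a careful person would: the job done as asked, in the order asked, and still so for the second after the job is handed in, with the robot touching nothing.
It also fails if it takes over 72 s, if anything falls off the work surface, if the arm or the gripper's body presses on something with over 40 N, if the wrist force passes 120 N, or if a joint passes its speed limit or range.

## Robot

A 7-joint arm with a two-finger parallel gripper is mounted at the origin on a cart in front of the work surface, level with it; the furniture and walls round the work are solid. World frame = base frame: x ahead of the robot, y to its left, z up, the work surface at z = 0. Lengths are in m, angles in rad, forces in N, time in s.
With the tool pointing down it reaches from about 0.425 to 0.825 m from the base axis. Payload 3.6 kg.
Tool frame: the origin (TCP) lies on the centre line of the jaws, within the pads' length; the fingertips stand 25 mm ahead of it and the grasp point (between the pads) lies 6 mm ahead of it; z points along the fingers, y is the line along which they close (so a half turn about z gives the same grasp; the last joint's range is limited). The gripper opens to 93 mm and grips with 3 to 60 N. Pads are 15 mm wide; open, the fingers measure 128 mm over their backs; the gripper's body (75 mm by 188 mm) begins 65 mm behind the grasp point.
Start: joints at [-1.159, 0.615, -0.013, 1.423, 0.008, 1.103, -0.04], TCP at [0.276, 0.589, 0.244] pointing down, gripper open.
Joint ranges: [-3.12, 3.12], [-0.3, 2.06], [-1.34, 1.32], [0.26, 2.42], [-1.36, 4.5], [0.01, 1.98], [-2.84, 2.84]. Speed limits (rad/s): [2.79, 2.79, 3.14, 3.14, 3.14, 3.14, 3.14].

## Interface

Orientations are given as a unit quaternion [x, y, z, w].
In Python, from rig import * gives the robot as it stands. The module is installed in compiled form; this text tells all that it offers.
- The arm moves only by the shell command python3 -m crank 'ROWS' [OPENING] [FORCE]. ROWS is JSON, a list of rows, each a list of 2 entries, a list of its own where there are three numbers: the shift along the world's x, y, z in units of 30 mm (1.0 is 30 mm), then the turn, a rotation vector about the world's x, y, z in degrees. A call has 1 to 5 rows; each row shifts and turns the commanded pose from where the row before left it; what a row does not reach is not made up. A row lasts 1/8 s, in which the tool goes at most 62.5 mm and 10.7 degrees, less where a joint would pass 70% of its speed; a pose out of reach is approached as far as the arm can. A call is refused whole if a number of a shift passes 1 or a number of a turn 10.7, either way. A call with a gripper value outside its range is refused whole. OPENING is the opening in per cent of the stroke, from 0 (shut) to 100 (fully open), set as the call begins (- or left out, the last holds). The fingers move at their own pace and stop on an object; FORCE is the grip in N (left out, the last holds). Time passes only in rows, so rows that do not move let the fingers close. It gives the time, the measured TCP pose, the force, the opening and the grip force at its end, in the units of the state.
- observe(): the state, without advancing time (a new reading comes with each control period).
- read_camera(name): name is "side" or "top"; returns (picture, depth): 384x512x3 uint8, red, green, blue; 384x512 float32, m along the optical axis (not along the pixel's ray), 0 where there is no reading.
- calibration(name): a dict with "fx", "fy", "cx", "cy" (pixels), "xyz" and "rotation" of the camera in the world. Camera axes: x right, y down, z forward; pixel columns grow to the right and rows downward; lengths in m; the calibration is good to about 2 mm. A picture is of the moment at which its call begins. calibration takes no time and is no camera call.
- finish_job(): hands the job in; it is judged then, once.
Trained networks look in the newest picture that a camera, given by its name, has taken for a name from the list of things; names that differ only in an ending like _2 or _b are one class to them, and where a whole thing is asked for, a point or a joint stands for the part that bears it (a point fixed in the world has none). Each returns a list of dicts, best first, with "confidence" (0 to 1); they miss things now and then, are a little off and sometimes report something else, mostly with a low value. They report only what shows in the picture. A call takes as long as a camera call.
- spot_in(camera, name): "extent" ([left, top, right, bottom] in pixels, round what is visible of it).
- spot_point(camera, name): "point" ([column, row] in pixels: a listed point, or the origin of a listed thing).
The state is a dict: "time": time; "joint_pos": joint angles; "qd": joint speeds; "joint_torque": joint torques, N m; "ee_pos": TCP position; "tool_rot": TCP orientation; "force": force on the tool from outside, world axes, zero at the start; "torque": the same for the moment, N m; "gripper_width": finger opening in m; "grasp_force": force on a finger pad.
Only numpy, scipy, OpenCV 4.12 (cv2) and the standard library are available. Lean on these libraries where they do the work, as an engineer would, in place of code of your own. Each camera call takes 0.05 s, during which the arm holds its last target. There are 200 camera calls.

## Working session

There is one attempt and no reset: what is moved stays moved. The work goes in short steps, Python scripts to look and compute and a shell command to move; the robot and the scene stay as the last step left them, time stands still between calls to the robot, and variables do not carry over. Pictures are saved under pics/ and viewed, at most 10 in all, crops included, and the job is handed in when it is done.

```bash
mkdir -p pics; cat > h.py <<'E'
from rig import *
import numpy as np, cv2
def deproj(cam,px,d):
    c=calibration(cam); p=np.array([(px[0]-c["cx"])/c["fx"]*d,(px[1]-c["cy"])/c["fy"]*d,d])
    R=np.array(c["rotation"])
    if R.shape!=(3,3):
        from scipy.spatial.transform import Rotation as Q; R=Q.from_quat(R).as_matrix()
    return R@p+np.array(c["xyz"])
def ray_z(cam,px,z):
    o=np.array(calibration(cam)["xyz"]); p=deproj(cam,px,1.0)-o
    return o+p*(z-o[2])/p[2]
E
python3 - <<'E'
from h import *
s=observe(); print(s["time"],s["ee_pos"],s["tool_rot"],s["force"],s["gripper_width"])
ims=[]
for cam in("top","side"):
    im,d=read_camera(cam); cv2.imwrite(f"pics/{cam}0.png",im[...,::-1]); print(cam,calibration(cam))
    for n,z in(("gate_plate",0),("anchor_nominal",.044),("spring_rest",.0436),("post_groove",.053),("hook_grip",.05),("leg_tip",.015),("cage_center",.05),("loop_grip",.05),("loop_center",.05),("oil_bottle",0),("tweezers",0),("tray_pile",0)):
        for r in spot_point(cam,n)[:2]: 
            u=r["point"]; print(n,round(r["confidence"],2),np.round(u,1),np.round(ray_z(cam,u,z),4))
E
```

```text
0.0 [0.27526347 0.58805385 0.24249079] [ 2.17134858e-01  9.76140816e-01 -1.22438015e-03 -2.46817496e-04] [ 0.02441375 -0.44539678 -1.04649492] 0.09324723002368421
top {'fx': 422.1885146190599, 'fy': 422.1885146190599, 'cx': 253.101127769584, 'cy': 193.77018699444127, 'xyz': array([0.37969985, 0.06983461, 1.32819674]), 'rotation': array([-0.69994664,  0.71214517, -0.02793357,  0.04629976])}
gate_plate 0.64 [356.9 203.4] [ 0.4836 -0.2218  0.    ]
anchor_nominal 0.59 [383.6 192.2] [ 0.5128 -0.2941  0.044 ]
spring_rest 0.74 [358.1 197.4] [ 0.4984 -0.2166  0.0436]
post_groove 0.63 [359.9 201. ] [ 0.4865 -0.2195  0.053 ]
post_groove 0.41 [328.1 210.4] [ 0.4599 -0.1231  0.053 ]
hook_grip 0.59 [231.2 215.7] [0.4491 0.1695 0.05  ]
leg_tip 0.8 [245.1 220.2] [0.4363 0.1291 0.015 ]
cage_center 0.74 [216.6 212.5] [0.4596 0.2138 0.05  ]
loop_grip 0.68 [195.4 210.2] [0.4678 0.2785 0.05  ]
loop_grip 0.47 [202.7 211.5] [0.4634 0.2562 0.05  ]
loop_center 0.65 [194.  208.3] [0.4736 0.2828 0.05  ]
oil_bottle 0.67 [223.9 160.2] [0.6297 0.1949 0.    ]
oil_bottle 0.45 [149.1 224.3] [0.4292 0.4337 0.    ]
t
[... 503 characters left out ...]
4 ]
anchor_nominal 0.21 [323.6 262.5] [ 0.4876 -0.2152  0.044 ]
spring_rest 0.68 [325.8 261.7] [ 0.4942 -0.2144  0.0436]
post_groove 0.52 [286.6 245.9] [ 0.456 -0.132  0.053]
hook_grip 0.63 [216.8 202.4] [0.4517 0.179  0.05  ]
leg_tip 0.65 [221.8 222.5] [0.4367 0.123  0.015 ]
cage_center 0.43 [214.8 198.6] [0.4607 0.2081 0.05  ]
loop_grip 0.62 [209.7 194.1] [0.4652 0.2482 0.05  ]
loop_grip 0.21 [285.1 249.3] [ 0.4474 -0.1385  0.05  ]
loop_center 0.58 [205.9 192.3] [0.4626 0.2674 0.05  ]
tweezers 0.58 [324.4 261.7] [ 0.5481 -0.1543  0.    ]
tweezers 0.54 [240.5 235.1] [0.4562 0.0596 0.    ]
tray_pile 0.89 [170.9 194.9] [0.4168 0.4268 0.    ]
tray_pile 0.71 [211.9 198.4] [0.5156 0.3346 0.    ]
```

```bash
python3 - <<'E'
import cv2,numpy as np
a=cv2.imread("pics/top0.png")[150:280,130:420]; b=cv2.imread("pics/side0.png")[150:310,150:410]
a=cv2.resize(a,(780,350),interpolation=cv2.INTER_CUBIC); cv2.imwrite("pics/a.png",a)
cv2.imwrite("pics/b.png",cv2.resize(b,(780,480),interpolation=cv2.INTER_CUBIC))
E
```

```text
(no output)
```

View pics/a.png

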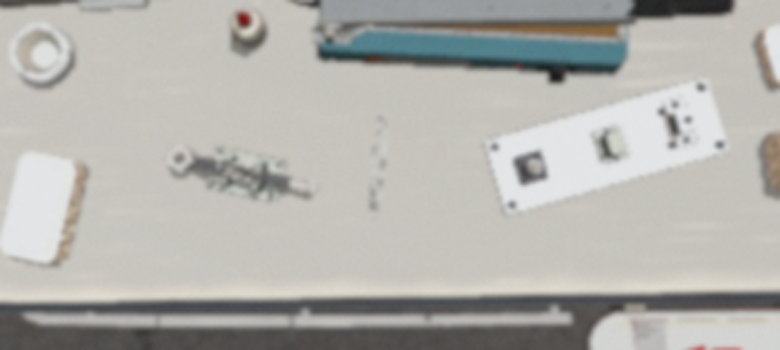

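View pics/b.png

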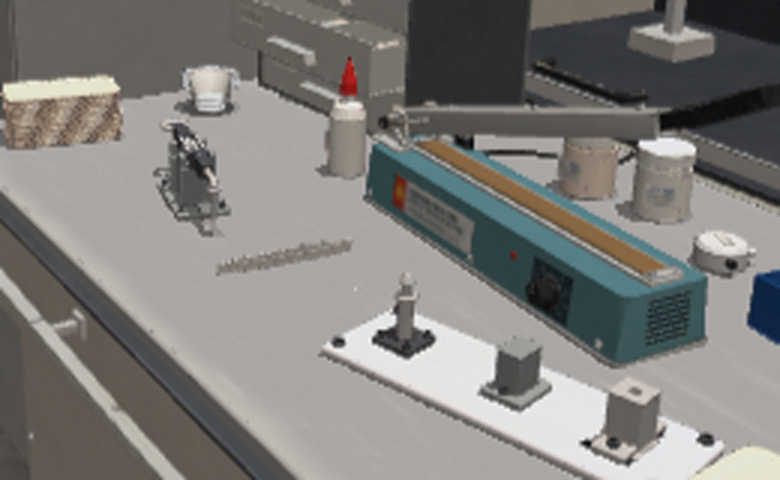

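The top crop shows the plate at the right, with anchor (672,125), rest (608,145) and post (530,167). The spring lies at the left with its loop at (180,160) and leg at (310,190). The side crop shows the same layout, with the anchor's hole visible at about (637,388). Next I refine the positions from depth and segmentation.

```bash
cat > cloud.py <<'E'
from h import *
from scipy.spatial.transform import Rotation as Q
def cloud(cam):
    im,d=read_camera(cam); c=calibration(cam); v,u=np.mgrid[:384,:512]
    P=np.stack([(u-c["cx"])/c["fx"]*d,(v-c["cy"])/c["fy"]*d,d],-1)@Q.from_quat(c["rotation"]).as_matrix().T+c["xyz"]
    P[d==0]=np.nan
    return im,P
E
python3 - <<'E'
from cloud import *
np.set_printoptions(suppress=True,precision=4)
for cam in("top","side"):
    im,P=cloud(cam); x,y,z=P[...,0],P[...,1],P[...,2]
    t=(abs(x-.6)<.05)&(abs(y+.0)<.05); 
    m=(x>.4)&(x<.56)&(y<-.06)&(y>-.4)
    print(cam,"table z",np.nanmedian(z[(abs(x-.4)<.02)&(abs(y-0)<.03)]))
    w=m&(im.min(-1)>200)&(z<.025); k,l,st,ce=cv2.connectedComponentsWithStats(w.astype(np.uint8)); i=1+st[1:,4].argmax()
    vu=np.argwhere(l==i)[:,::-1].astype(np.float32); pts=np.array([ray_z(cam,p,.008) for p in vu])[:,:2].astype(np.float32)
    r=cv2.minAreaRect(pts); print("plate rect",r,len(vu))
    hi=m&(z>.03)&(z<.08); k,l,st,ce=cv2.connectedComponentsWithStats(hi.astype(np.uint8))
    for i in range(1,k):
        if st[i,4]>4: q=P[l==i]; print(" blob",st[i,4],q.min(0),q.max(0),"top mean",q[q[:,2]>np.percentile(q[:,2],50)].mean(0))
    s=(x>.38)&(x<.53)&(y>.08)&(y<.33)&(z>.035)&(z<.09); q=P[s]; c=q[:,:2].mean(0); U,S,V=np.linalg.svd(q[:,:2]-c); a=V[0]*np.sign(V[0,1])
    pr=(q[:,:2]-c)@a; print("spring",len(q),c,a,np.degrees(np.arctan2(a[1],a[0])),"ends",c+a*pr.min(),c+a*pr.max(),np.ptp(pr), "z",np.percentile(q[:,2],[5,50,95]))
    for n in("oil_bottle","tweezers","tray_pile"): print(n,[(round(r["confidence"],2),np.round(r["extent"])) for r in spot_in(cam,n)[:2]])
E
```

```text
top table z -0.00021960527419739861Traceback (most recent call last):
  File "<stdin>", line 9, in <module>
  File "h.py", line 10, in ray_z
    o=np.array(calibration(cam)["xyz"]); p=deproj(cam,px,1.0)-o
               ~~~~~~~~~~~^^^^^
ValueError: time passes only in moves, steps and waits
```

```bash
cat > cloud.py <<'E'
from rig import *
import numpy as np, cv2
from scipy.spatial.transform import Rotation as Q
np.set_printoptions(suppress=True,precision=4)
C={c:calibration(c) for c in("top","side")}
def ray_z(cam,px,z):
    c=C[cam]; px=np.atleast_2d(px); o=np.array(c["xyz"])
    r=np.c_[(px[:,0]-c["cx"])/c["fx"],(px[:,1]-c["cy"])/c["fy"],np.ones(len(px))]@Q.from_quat(c["rotation"]).as_matrix().T
    return o+r*((z-o[2])/r[:,2])[:,None]
def cloud(cam):
    im,d=read_camera(cam); c=C[cam]; v,u=np.mgrid[:384,:512]
    P=np.stack([(u-c["cx"])/c["fx"]*d,(v-c["cy"])/c["fy"]*d,d],-1)@Q.from_quat(c["rotation"]).as_matrix().T+c["xyz"]
    P[d==0]=np.nan
    return im,P
E
cat > m.py <<'E'
from cloud import *
for cam in("top","side"):
    im,P=cloud(cam); x,y,z=P[...,0],P[...,1],P[...,2]
    m=(x>.4)&(x<.56)&(y<-.06)&(y>-.4)
    w=m&(im.min(-1)>200)&(z<.025); k,l,st,ce=cv2.connectedComponentsWithStats(w.astype(np.uint8)); i=1+st[1:,4].argmax()
    pts=ray_z(cam,np.argwhere(l==i)[:,::-1],.008)[:,:2].astype(np.float32)
    print(cam,"plate rect",cv2.minAreaRect(pts),len(pts))
    hi=m&(z>.03)&(z<.08); k,l,st,ce=cv2.connectedComponentsWithStats(hi.astype(np.uint8))
    for i in range(1,k):
        if st[i,4]>4: q=P[l==i]; print(" blob",st[i,4],q.min(0),q.max(0),"top mean",q[q[:,2]>np.percentile(q[:,2],50)].mean(0))
    s=(x>.38)&(x<.53)&(y>.08)&(y<.33)&(z>.035)&(z<.09); q=P[s]; c=q[:,:2].mean(0); U,S,V=np.linalg.svd(q[:,:2]-c); a=V[0]*np.sign(V[0,1])
    pr=(q[:,:2]-c)@a; print("spring",len(q),c,a,np.degrees(np.arctan2(a[1],a[0])),"ends",c+a*pr.min(),c+a*pr.max(),np.ptp(pr), "z",np.percentile(q[:,2],[5,50,95]))
E
python3 m.py
```

```text
top plate rect ((0.482004851102829, -0.21553316712379456), (0.09074010699987411, 0.26960864663124084), 15.141175270080566) 1957
 blob 18 [ 0.5534 -0.1656  0.031 ] [ 0.5597 -0.1467  0.0482] top mean [ 0.5574 -0.1557  0.0437]
 blob 69 [ 0.4952 -0.3147  0.0348] [ 0.523  -0.2854  0.0486] top mean [ 0.5092 -0.3011  0.0446]
 blob 63 [ 0.4694 -0.2314  0.032 ] [ 0.4968 -0.2083  0.0505] top mean [ 0.4831 -0.2187  0.0449]
 blob 23 [ 0.465  -0.4     0.0325] [ 0.4865 -0.3982  0.0659] top mean [ 0.4781 -0.3991  0.056 ]
 blob 23 [ 0.4521 -0.1334  0.0423] [ 0.4647 -0.1203  0.0664] top mean [ 0.4588 -0.1256  0.0617]
spring 280 [0.4585 0.2089] [0.2343 0.9722] 76.4497567828094 ends [0.4377 0.1223] [0.477  0.2857] 0.16808609477281902 z [0.0438 0.0545 0.0606]
side plate rect ((0.4777922034263611, -0.2191745787858963), (0.08774742484092712, 0.2672685384750366), 15.172183990478516) 2071
 blob 75 [ 0.4474 -0.1373  0.031 ] [ 0.4635 -0.1226  0.0631] top mean [ 0.4538 -0.1291  0.0533]
 blob 56 [ 0.5491 -0.1688  0.0306] [ 0.5598 -0.1453  0.0439] top mean [ 0.5542 -0.1577  0.041 ]
 blob 131 [ 0.4654 -0.2331  0.0301] [ 0.4941 -0.2097  0.0439] top mean [ 0.4798 -0.2216  0.0422]
 blob 191 [ 0.4899 -0.3161  0.0301] [ 0.5201 -0.2878  0.0445] top mean [ 0.5048 -0.3016  0.0426]
spring 230 [0.4502 0.1951] [0.233  0.9725] 76.52491346867622 ends [0.4322 0.12  ] [0.4722 0.287 ] 0.1717200214936346 z [0.0378 0.0506 0.0574]
```

```bash
A='x'
python3 -m crank '[[[0.35,-0.88,0],[0,0,-4.9]],[[0.35,-0.88,0],[0,0,-4.9]],[[0.35,-0.88,0],[0,0,-4.9]],[[0.35,-0.88,0],[0,0,-4.9]],[[0.35,-0.88,0],[0,0,-4.9]]]' 40 20 && python3 -m crank '[[[0.35,-0.88,0],[0,0,-4.9]],[[0.35,-0.88,0],[0,0,-4.9]],[[0.35,-0.88,0],[0,0,-4.9]],[[0.35,-0.88,0],[0,0,-4.9]],[[0.35,-0.88,0],[0,0,-4.9]]]' && python3 -m crank '[[[0.35,-0.88,0],[0,0,-4.9]],[[0.35,-0.88,0],[0,0,-4.9]],[[0.36,-0.88,0],[0,0,-4.9]],[[0.36,-0.88,0],[0,0,-4.9]],[[0.36,-0.88,0],[0,0,-4.9]]]' && python3 -m crank '[[[0.36,-0.88,-0.5],[0,0,-4.9]],[[0,0,-1],[0,0,0]],[[0,0,-1],[0,0,0]],[[0,0,-1],[0,0,0]],[[0,0,0],[0,0,0]]]'
```

```text
time: 2.08
ee_pos: [0.3284, 0.4559, 0.2438]
tool_rot: [0.421, 0.907, 0.0, -0.0]
force: [0.1, -0.3, 0.0]
gripper_width: 0.0478
grasp_force: 0.0
time: 2.7
ee_pos: [0.3812, 0.323, 0.2437]
tool_rot: [0.605, 0.797, 0.0, 0.0]
force: [0.8, -0.7, 0.1]
gripper_width: 0.037
grasp_force: 0.0
time: 3.32
ee_pos: [0.4346, 0.1909, 0.2437]
tool_rot: [0.76, 0.65, 0.0, 0.0]
force: [0.4, 0.4, -1.1]
gripper_width: 0.0372
grasp_force: 0.0
time: 3.95
ee_pos: [0.4437, 0.165, 0.1371]
tool_rot: [0.786, 0.618, -0.002, -0.001]
force: [-0.8, 0.5, 0.5]
gripper_width: 0.0372
grasp_force: 0.0
```

```bash
python3 - <<'E'
from cloud import *
s=observe(); print(s["ee_pos"],s["tool_rot"],s["joint_pos"])
a=read_camera("side")[0][130:250,150:310,::-1]; b=read_camera("top")[0][150:270,170:290,::-1]
a=cv2.resize(a,(800,600),interpolation=cv2.INTER_CUBIC)
cv2.imwrite("pics/c.png",np.hstack([cv2.resize(a,(457,343)),cv2.resize(b,(343,343))]))
E
```

```text
[0.4437 0.165  0.1371] [ 0.786   0.6182 -0.0024 -0.0006] [-0.6326  0.5205  0.3335  2.0482 -0.2827  0.621  -0.3456]
```

View pics/c.png

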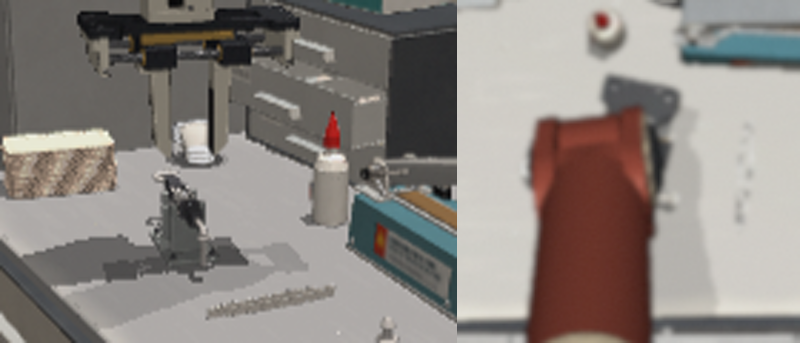

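The fingers straddle the line of the hook block, above it, with fingertips at about (160,155) and (218,155) in the left crop. I'll check the projection of the fingertip midpoint against this.

```bash
cat >> cloud.py <<'E'
def proj(cam,X):
    c=C[cam]; p=Q.from_quat(c["rotation"]).as_matrix().T@(np.array(X)-c["xyz"]); return np.array([c["fx"]*p[0]/p[2]+c["cx"],c["fy"]*p[1]/p[2]+c["cy"]])
E
python3 - <<'E'
from cloud import *
im,P=cloud("side"); z=P[...,2]
m=(z>.09)&(z<.15)&(abs(P[...,0]-.445)<.07)&(abs(P[...,1]-.165)<.04)
k,l,st,ce=cv2.connectedComponentsWithStats(m.astype(np.uint8))
for i in range(1,k):
    if st[i,4]>10:
        q=P[l==i]; print(st[i],q.min(0),q.max(0),q.mean(0))
y=np.array([np.sin(2*np.arctan2(.618,.786)),-np.cos(2*np.arctan2(.618,.786)),0]); print("tool y",y)
for s in(-.0186,.0186): print(proj("side",np.array([.4437,.165,.112])+s*y))
E
```

```text
[203 169   8  15  88] [0.4091 0.1575 0.115 ] [0.4259 0.1827 0.1498] [0.4169 0.1643 0.1343]
[223 168   8  15  93] [0.4601 0.1469 0.1135] [0.4773 0.1683 0.1498] [0.4665 0.1537 0.1329]
tool y [ 0.9718 -0.2359  0.    ]
[209.4053 183.1004]
[223.1953 181.9533]
```

```bash
python3 -m crank '[[[0.03,0,-0.9],[0,0,0]],[[0,0,-0.9],[0,0,0]],[[0,0,-0.6],[0,0,0]],[[0,0,-0.3],[0,0,0]],[[0,0,0],[0,0,0]]]' && python3 -m crank '[[[0,0,0],[0,0,0]],[[0,0,0],[0,0,0]],[[0,0,0],[0,0,0]],[[0,0,0],[0,0,0]]]' 5 5 
```

```text
time: 4.72
ee_pos: [0.4461, 0.1664, 0.0581]
tool_rot: [0.785, 0.619, 0.0, 0.0]
force: [0.8, -0.1, 0.3]
gripper_width: 0.0373
grasp_force: 0.0
time: 5.22
ee_pos: [0.446, 0.1664, 0.058]
tool_rot: [0.785, 0.619, 0.0, 0.0]
force: [0.2, 0.4, 2.2]
gripper_width: 0.012
grasp_force: 5.0
```

```bash
python3 -m crank '[[[0,0,0],[0,0,0]],[[0,0,0.1],[0,0,0]],[[0,0,0.4],[0,0,0]],[[0,0,0.6],[0,0,0]],[[0,0,0.6],[0,0,0]]]' 5 60 && python3 -m crank '[[[0,0,0.8],[0,0,0]],[[0,0,0.5],[0,0,0]],[[0,0,0],[0,0,0]]]' && python3 - <<'E'
from cloud import *
s=observe(); g=np.array(s["ee_pos"]); print(s["ee_pos"],s["tool_rot"],s["torque"])
a=np.array([.236,.9718,0])
for cam in("side","top"):
    im,P=cloud(cam); cv2.imwrite(f"pics/{cam}1.png",im[...,::-1])
    for n,o in(("leg_tip",g-.038*a-[0,0,.041]),("hook_grip",g-[0,0,.006]),("cage_center",g+.04*a-[0,0,.006]),("loop_grip",g+.084*a-[0,0,.006]),("loop_center",g+.114*a-[0,0,.006])):
        print(cam,n,"exp",proj(cam,o),[(r["confidence"].__round__(2),np.round(r["point"],1)) for r in spot_point(cam,n)[:2]])
cv2.imwrite("pics/d.png",cv2.resize(cv2.imread("pics/side1.png")[120:240,160:300],(700,600),interpolation=cv2.INTER_CUBIC))
E
```

```text
time: 5.85
ee_pos: [0.4451, 0.1661, 0.1095]
tool_rot: [0.785, 0.619, -0.001, -0.0]
force: [0.4, -0.1, -1.8]
gripper_width: 0.0114
grasp_force: 60.0
time: 6.22
ee_pos: [0.4459, 0.1665, 0.1488]
tool_rot: [0.785, 0.619, 0.001, 0.0]
force: [-0.1, 0.0, -1.4]
gripper_width: 0.0117
grasp_force: 60.0
[0.4459 0.1665 0.1488] [0.7851 0.6193 0.0011 0.0002] [-0.0891  0.1079  0.0107]
side leg_tip exp [220.4411 188.2344] [(0.66, array([221.7, 190.9]))]
side hook_grip exp [216.698 170.998] [(0.63, array([218., 168.]))]
side cage_center exp [213.0908 166.9153] [(0.51, array([211.5, 168.4]))]
side loop_grip exp [209.377 162.712] [(0.42, array([209.2, 162. ]))]
side loop_center exp [206.9846 160.0042] [(0.61, array([205.6, 162.1]))]
top leg_tip exp [243.4689 218.6256] [(0.69, array([359.2, 200.3])), (0.41, array([245.2, 219.5]))]
top hook_grip exp [229.6979 215.0878] []
top cage_center exp [215.8963 211.9782] []
top loop_grip exp [200.7671 208.5694] [(0.62, array([222. , 160.3]))]
top loop_center exp [190.4831 206.2523] [(0.37, array([193.3, 205.5]))]
```

View pics/d.png

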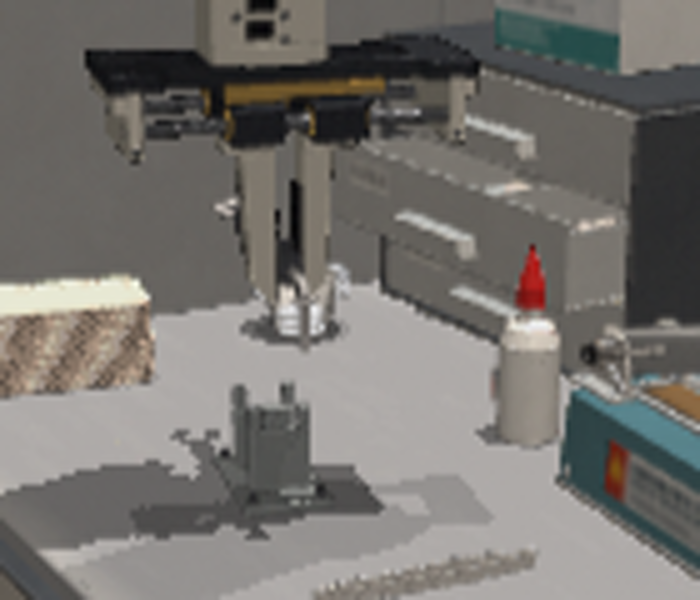

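The spring hangs nearly level from the gripper: loop at about (228,208), leg tip at (305,345), stand left behind. Now I pin down the hole and the height of the machine behind the plate.

```bash
python3 - <<'E'
from cloud import *
for cam in("side","top"):
    im,P=cloud(cam); x,y,z=P[...,0],P[...,1],P[...,2]
    for y0 in(-.30,-.26,-.22,-.18,-.14):
        m=(x>.53)&(x<.62)&(abs(y-y0)<.02); print(cam,y0,"max z for x bins",[np.round(np.nanmax(np.r_[0,z[m&(abs(x-b)<.01)]]),3) for b in(.54,.56,.58,.60)])
    m=(abs(x-.507)<.02)&(abs(y+.3)<.02)&(abs(z-.044)<(.0025 if cam=="side" else .006)); v,u=np.nonzero(m)
    pts=ray_z(cam,np.c_[u,v],.044)[:,:2].astype(np.float32); r=cv2.minAreaRect(pts); print(cam,"top face",len(pts),pts.mean(0),r)
    g=cv2.cvtColor(im,cv2.COLOR_RGB2GRAY).astype(float); 
    if cam=="side": print(g[271:290,350:374].astype(int))
    m=(abs(x-.457)<.015)&(abs(y+.127)<.015)&(z>.055); print("post",P[m].mean(0),P[m].min(0),P[m].max(0))
E
```

```text
side -0.3 max z for x bins [np.float64(0.014), np.float64(0.007), np.float64(0.001), np.float64(0.227)]
side -0.26 max z for x bins [np.float64(0.008), np.float64(0.0), np.float64(0.0), np.float64(0.219)]
side -0.22 max z for x bins [np.float64(0.007), np.float64(0.061), np.float64(0.064), np.float64(0.199)]
side -0.18 max z for x bins [np.float64(0.0), np.float64(0.061), np.float64(0.061), np.float64(0.18)]
side -0.14 max z for x bins [np.float64(0.0), np.float64(0.056), np.float64(0.061), np.float64(0.169)]
side top face 84 [ 0.5036 -0.303 ] ((0.5032395720481873, -0.3029076159000397), (0.026027612388134003, 0.025045029819011688), 16.779972076416016)
[[171 108  92  80  96 109  97 104 106 130 132 147 172 175 175 175 174 174
  174 175 172 172 171 172]
 [170 170 170 110  95  99 114 129 137 170 171 171 171 172 174 177 177 175
  175 176 175 174 172 171]
 [171 171 171 171 171 172 173 171 171 171 171 171 171 171 171 173 176 179
  178 176 176 176 175 173]
 [171 171 171 171 171 170 173 174 173 173 172 173 173 171 173 173 172 174
  176 178 178 175 175 175]
 [171 171 171 171 171 171 172 173 17
[... 1604 characters left out ...]
23), np.float64(0.011), np.float64(0.007), np.float64(0.23)]
top -0.26 max z for x bins [np.float64(0.013), np.float64(0.006), np.float64(0.005), np.float64(0.225)]
top -0.22 max z for x bins [np.float64(0.01), np.float64(0.056), np.float64(0.065), np.float64(0.203)]
top -0.18 max z for x bins [np.float64(0.006), np.float64(0.055), np.float64(0.067), np.float64(0.186)]
top -0.14 max z for x bins [np.float64(0.005), np.float64(0.052), np.float64(0.068), np.float64(0.172)]
top top face 60 [ 0.508  -0.2992] ((0.5077848434448242, -0.2993566393852234), (0.023672347888350487, 0.02593795210123062), 14.95163631439209)
post [ 0.459  -0.126   0.0615] [ 0.4544 -0.1304  0.0576] [ 0.4637 -0.121   0.0668]
```

```bash
python3 - <<'E'
from cloud import *
for cam in("side","top"):
    im,P=cloud(cam); x,y,z=P[...,0],P[...,1],P[...,2]
    for y0 in np.arange(-.40,.0,.04):
        m=(x>.5)&(x<.75)&(abs(y-y0)<.02)&(z>.09)&(z<.35); q=P[m]
        if len(q)>2: print(cam,round(y0,2),len(q),"x",np.percentile(q[:,0],[1,25,75,99]),"z",np.percentile(q[:,2],[1,50,99]))
E
```

```text
side -0.32 18 x [0.5927 0.5972 0.61   0.6132] z [0.216  0.218  0.2212]
side -0.28 188 x [0.5904 0.5924 0.5975 0.6133] z [0.1952 0.2142 0.2271]
side -0.24 125 x [0.5928 0.595  0.5969 0.6122] z [0.1768 0.1912 0.2064]
side -0.2 178 x [0.591  0.594  0.5989 0.6198] z [0.1589 0.1732 0.1866]
side -0.16 130 x [0.5938 0.5963 0.5996 0.6203] z [0.1487 0.1625 0.1738]
side -0.12 123 x [0.5965 0.5987 0.6019 0.6209] z [0.1352 0.15   0.1625]
side -0.08 115 x [0.5987 0.6013 0.6048 0.6222] z [0.1222 0.1381 0.1504]
side -0.04 97 x [0.6017 0.6038 0.6063 0.6231] z [0.1128 0.1256 0.1386]
top -0.32 6 x [0.6008 0.6044 0.6106 0.6144] z [0.2156 0.2176 0.2195]
top -0.28 156 x [0.5937 0.5987 0.6112 0.6184] z [0.2056 0.2187 0.2295]
top -0.24 163 x [0.5969 0.6015 0.614  0.6214] z [0.1812 0.1991 0.2117]
top -0.2 173 x [0.5954 0.601  0.6158 0.6227] z [0.1645 0.1817 0.1907]
top -0.16 164 x [0.598  0.6031 0.6185 0.6257] z [0.1531 0.169  0.177 ]
top -0.12 176 x [0.5994 0.6046 0.6213 0.6297] z [0.1371 0.1571 0.1659]
top -0.08 179 x [0.6025 0.6078 0.6245 0.6332] z [0.1245 0.1454 0.1542]
top -0.04 167 x [0.6051 0.6104 0.6276 0.636 ] z [0.112  0.1339 0.1436]
```

```bash

python3 -m crank '[[[0.076,-0.91,0],[0,0,3.2]],[[0.076,-0.91,0],[0,0,3.2]],[[0.076,-0.91,0],[0,0,3.2]],[[0.076,-0.91,0],[0,0,3.2]],[[0.076,-0.91,0],[0,0,3.2]]]' && python3 -m crank '[[[0.076,-0.91,0],[0,0,3.2]],[[0.076,-0.91,0],[0,0,3.2]],[[0.076,-0.91,0],[0,0,3.2]],[[0.076,-0.91,0],[0,0,3.2]],[[0.076,-0.91,0],[0,0,3.2]]]' && python3 -m crank '[[[0.076,-0.91,0],[0,0,3.2]],[[0.076,-0.91,0],[0,0,3.2]],[[0.076,-0.91,0],[0,0,3.2]],[[0.076,-0.91,0],[0,0,3.2]],[[0.076,-0.91,0],[0,0,3.2]]]' && python3 -m crank '[[[0.076,-0.95,0],[0,0,3.5]],[[0,0,-0.5],[0,0,0]],[[0,0,-0.8],[0,0,0]],[[0,0,-0.3],[0,0,0]],[[0,0,0],[0,0,0]]]' && python3 - <<'E'
from cloud import *
s=observe(); g=np.array(s["ee_pos"]); q=s["tool_rot"]; print(g,q,s["force"],s["torque"])
yy=Q.from_quat(q).as_matrix()[:,1]; a=np.array([-yy[1],yy[0],0]); print("dir",np.degrees(np.arctan2(a[1],a[0])))
tip=g-.038*a-[0,0,.041]; print("leg tip exp",tip)
for cam in("side","top"):
    im,P=cloud(cam); cv2.imwrite(f"pics/{cam}2.png",im[...,::-1])
    print(cam,"tip",proj(cam,tip),[(round(r["confidence"],2),np.round(r["point"],1)) for r in spot_point(cam,"leg_tip")[:2]],"hole",proj(cam,[.5058,-.3011,.044]))
a=cv2.imread("pics/side2.png")[225:305,305:405]; b=cv2.imread("pics/top2.png")[165:225,330:405]
cv2.imwrite("pics/e.png",np.hstack([cv2.resize(a,(500,400),interpolation=cv2.INTER_CUBIC),cv2.resize(b,(300,240),interpolation=cv2.INTER_CUBIC).repeat(1,0) if 0 else cv2.copyMakeBorder(cv2.resize(b,(300,240),interpolation=cv2.INTER_CUBIC),0,160,0,0,0)]))
E
```

```text
time: 7.65
ee_pos: [0.4573, 0.0289, 0.1478]
tool_rot: [0.691, 0.723, 0.0, 0.0]
force: [1.4, 0.4, -1.4]
gripper_width: 0.0117
grasp_force: 60.0
time: 8.28
ee_pos: [0.4686, -0.1077, 0.1477]
tool_rot: [0.583, 0.812, 0.0, 0.0]
force: [0.5, -0.8, -1.9]
gripper_width: 0.0114
grasp_force: 60.0
time: 8.9
ee_pos: [0.4799, -0.2443, 0.1476]
tool_rot: [0.465, 0.885, -0.0, 0.0]
force: [-0.4, 0.4, -1.8]
gripper_width: 0.0113
grasp_force: 60.0
time: 9.52
ee_pos: [0.4818, -0.2706, 0.0989]
tool_rot: [0.438, 0.899, 0.0, -0.001]
force: [0.4, -0.0, -1.3]
gripper_width: 0.0117
grasp_force: 60.0
[ 0.4818 -0.2706  0.0989] [ 0.4379  0.899   0.0002 -0.0011] [ 0.3551 -0.0288 -1.2638] [-0.1054 -0.0268  0.0282]
dir 128.06500567268805
leg tip exp [ 0.5052 -0.3006  0.0579]
side tip [361.8622 272.9028] [(0.59, array([364.8, 276.8]))] hole [361.4877 279.4285]
top tip [387.1823 194.1611] [] hole [386.0304 194.4445]
```

View pics/e.png

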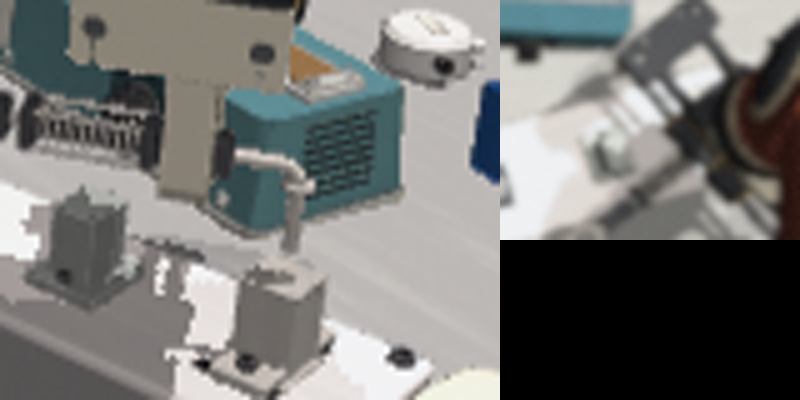

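The side crop shows the leg tip at about (290,250), just above the hole at (285,272). That puts the tip about 1 px too far right, so I nudge it left and feel downward.

```bash

python3 -m crank '[[[-0.05,0.03,-0.15],[0,0,0]],[[0,0,-0.15],[0,0,0]],[[0,0,0],[0,0,0]]]' && python3 -m crank '[[[0,0,-0.1],[0,0,0]],[[0,0,0],[0,0,0]]]' && python3 -m crank '[[[0,0,-0.1],[0,0,0]],[[0,0,0],[0,0,0]]]' |egrep 'pos|force'
```

```text
time: 10.1
ee_pos: [0.4803, -0.2706, 0.0902]
tool_rot: [0.438, 0.899, 0.0, -0.001]
force: [0.2, -0.7, -1.2]
gripper_width: 0.0116
grasp_force: 60.0
time: 10.35
ee_pos: [0.4805, -0.2708, 0.0874]
tool_rot: [0.438, 0.899, -0.0, -0.0]
force: [0.1, -0.0, -1.9]
gripper_width: 0.0113
grasp_force: 60.0
ee_pos: [0.481, -0.2703, 0.0845]
force: [0.4, 1.1, -2.1]
grasp_force: 60.0
```

```bash

python3 -m crank '[[[0,0,-0.1],[0,0,0]],[[0,0,0],[0,0,0]]]'|egrep 'pos|force' && python3 -m crank '[[[0,0,-0.1],[0,0,0]],[[0,0,0],[0,0,0]]]' |egrep 'pos|force';python3 - <<'E'
from cloud import *
s=observe(); print(s["force"],s["torque"])
a=read_camera("side")[0][225:305,305:405,::-1]
cv2.imwrite("pics/f.png",cv2.resize(a,(600,480),interpolation=cv2.INTER_CUBIC))
E
```

```text
ee_pos: [0.481, -0.2704, 0.0814]
force: [1.3, 1.4, -2.2]
grasp_force: 60.0
ee_pos: [0.4809, -0.2704, 0.0784]
force: [1.4, 1.3, -1.4]
grasp_force: 60.0
[ 1.4154  1.3095 -1.361 ] [ 0.3896 -0.3971  0.07  ]
```

View pics/f.png

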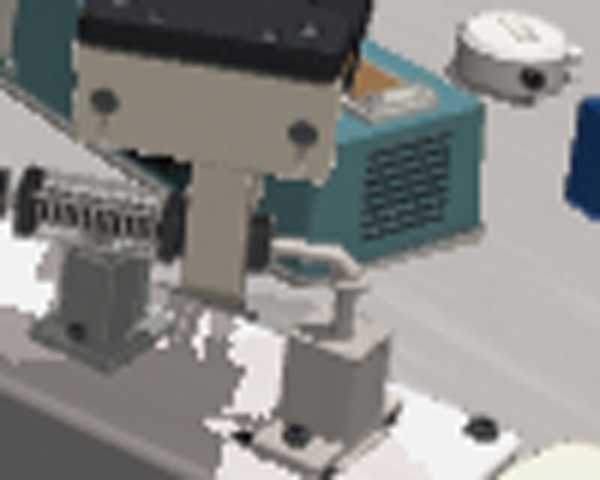

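The leg is in the hole: the side contact is light, vertical force is unchanged, and the tip is below the block's top. I relieve the side contact and go down.

```bash

python3 -m crank '[[[0.03,0.03,-0.1],[0,0,0]],[[0,0,-0.15],[0,0,0]],[[0,0,0],[0,0,0]]]'|egrep 'pos|force' && python3 -m crank '[[[0,0,-0.15],[0,0,0]],[[0,0,0],[0,0,0]]]' |egrep 'pos|force' && python3 -m crank '[[[0,0,-0.07],[0,0,0]],[[0,0,0],[0,0,0]]]' |egrep 'pos|force'
```

```text
ee_pos: [0.4811, -0.2702, 0.0706]
force: [-0.2, 0.4, -2.0]
grasp_force: 60.0
ee_pos: [0.4812, -0.2701, 0.0662]
force: [0.0, 0.2, -2.3]
grasp_force: 60.0
ee_pos: [0.4813, -0.2701, 0.0644]
force: [-0.4, 1.5, -1.7]
grasp_force: 60.0
```

```bash

python3 -m crank '[[[0,0,-0.05],[0,0,0]],[[0,0,0],[0,0,0]]]' |egrep 'pos|force' && python3 -m crank '[[[0.07,0.05,0],[0,0,-4]],[[0.08,0.05,0],[0,0,-4]],[[0.08,0.04,0],[0,0,-4]],[[0.08,0.04,0],[0,0,-4]],[[0,0,0],[0,0,0]]]' |egrep 'pos|force|rot' && python3 -m crank '[[[0,0,-0.04],[0,0,0]],[[0,0,0],[0,0,0]]]' |egrep 'pos|force'
```

```text
ee_pos: [0.4813, -0.2701, 0.0629]
force: [-0.1, -0.6, -2.3]
grasp_force: 60.0
ee_pos: [0.491, -0.2644, 0.0631]
tool_rot: [0.559, 0.829, -0.0, 0.0]
force: [0.6, -0.8, -1.8]
grasp_force: 60.0
ee_pos: [0.4907, -0.2646, 0.0618]
force: [-0.6, -0.5, -2.1]
grasp_force: 60.0
```

```bash

python3 -m crank '[[[0,0,-0.04],[0,0,0]],[[0,0,0],[0,0,0]]]' |egrep 'pos|force' && python3 -m crank '[[[0,0,-0.04],[0,0,0]],[[0,0,0],[0,0,0]]]' |egrep 'pos|force'
```

```text
ee_pos: [0.4908, -0.2646, 0.0609]
force: [-0.8, 0.9, 1.8]
grasp_force: 60.0
ee_pos: [0.4909, -0.2646, 0.0608]
force: [-1.7, 2.1, 8.2]
grasp_force: 60.0
```

```bash

python3 -m crank '[[[0,0,0.02],[0,0,0]],[[0,0,0],[0,0,0]],[[0,0,0],[0,0,0]],[[0,0,0],[0,0,0]],[[0,0,0],[0,0,0]]]' 60 20 |egrep 'pos|force|width' && python3 -m crank '[[[-0.23,-0.09,0],[0,0,0]],[[-0.23,-0.1,0],[0,0,0]],[[0,0,0.3],[0,0,0]],[[0,0,0.8],[0,0,0]],[[0,0,0.8],[0,0,0]]]' |egrep 'pos|force' && python3 -m crank '[[[-0.4,0.9,1],[0,0,0]],[[-0.4,0.9,0.3],[0,0,0]],[[0,0.8,0],[0,0,0]],[[0,0,0],[0,0,0]]]' |egrep 'pos|force'
python3 - <<'E'
from cloud import *
for cam in("side","top"):
    im,P=cloud(cam); cv2.imwrite(f"pics/{cam}3.png",im[...,::-1])
    for n in("hook_grip","cage_center","loop_grip","loop_center","post_groove","leg_tip"): print(cam,n,[(round(r["confidence"],2),np.round(r["point"],1),ray_z(cam,r["point"],.053)[0]) for r in spot_point(cam,n)[:2]])
a=cv2.imread("pics/side3.png")[215:315,260:400]; cv2.imwrite("pics/g.png",cv2.resize(a,(700,500),interpolation=cv2.INTER_CUBIC))
E
```

```text
ee_pos: [0.4908, -0.2645, 0.0599]
force: [-0.1, -0.2, 0.2]
gripper_width: 0.0546
grasp_force: 0.0
ee_pos: [0.4771, -0.2703, 0.1182]
force: [0.7, 0.4, -0.3]
grasp_force: 0.0
ee_pos: [0.4534, -0.1904, 0.1568]
force: [0.1, -0.2, 0.2]
grasp_force: 0.0
side hook_grip [(0.94, array([342.3, 265.6]), array([ 0.4994, -0.2553,  0.053 ]))]
side cage_center [(0.63, array([321.9, 265.3]), array([ 0.4656, -0.2341,  0.053 ])), (0.46, array([359. , 294.9]), array([ 0.4524, -0.3454,  0.053 ]))]
side loop_grip [(0.71, array([305.6, 257. ]), array([ 0.4596, -0.1914,  0.053 ]))]
side loop_center []
side post_groove [(0.49, array([287.1, 242.6]), array([ 0.4664, -0.1198,  0.053 ]))]
side leg_tip [(0.73, array([361. , 294.2]), array([ 0.457 , -0.3457,  0.053 ]))]
top hook_grip [(0.55, array([268.3, 214.3]), array([0.4513, 0.057 , 0.053 ]))]
top cage_center [(0.64, array([271.2, 211.2]), array([0.4605, 0.0481, 0.053 ])), (0.51, array([361.8, 205. ]), array([ 0.4744, -0.2246,  0.053 ]))]
top loop_grip [(0.54, array([347.6, 211.5]), array([ 0.4555, -0.1814,  0.053 ]))]
top loop_center [(0.51, array([338.4, 212.8]), array([ 0.4521, -0.1537,  0.053 ]))]
top post_groove [(0.59, array([267.3, 212.5]), array([0.4567, 0.0599, 0.053 ])), (0.46, array([330.4, 210. ]), array([ 0.461 , -0.1301,  0.053 ]))]
top leg_tip []
```

View pics/g.png

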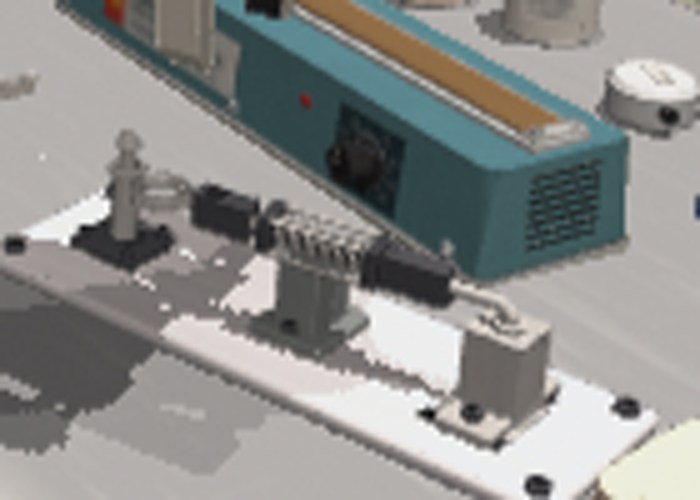

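The side crop shows the spring level on the rest, collar seated on the anchor at (510,320), and loop at (165,190) just short of the post at (128,190). Now the loop-end block.

```bash

python3 -m crank '[[[0.2,0.12,-0.5],[0,0,0]],[[0,0,-0.9],[0,0,0]],[[0,0,-0.9],[0,0,0]],[[0,0,-0.6],[0,0,0]],[[0,0,-0.35],[0,0,0]]]' 50 5 |egrep 'pos|force' && python3 -m crank '[[[0,0,0],[0,0,0]],[[0,0,0],[0,0,0]],[[0,0,0],[0,0,0]],[[0,0,0],[0,0,0]],[[0,0,0],[0,0,0]]]' 5 5 |egrep 'pos|force|rot|width' &&  python3 -m crank '[[[0,0,0],[0,0,0]],[[0,0,0],[0,0,0]]]' 5 50 |egrep 'pos|force|rot|width'
```

```text
ee_pos: [0.4587, -0.188, 0.0568]
force: [0.1, -0.2, 1.3]
grasp_force: 0.0
ee_pos: [0.4594, -0.1887, 0.059]
tool_rot: [0.559, 0.829, 0.0, 0.001]
force: [0.2, 0.8, 1.2]
gripper_width: 0.0116
grasp_force: 5.0
ee_pos: [0.4595, -0.1887, 0.0589]
tool_rot: [0.559, 0.829, 0.0, 0.0]
force: [0.3, 0.6, 4.2]
gripper_width: 0.0116
grasp_force: 50.0
```

```bash

python3 -m crank '[[[0,0,0.18],[1,0.4,0]],[[0,0,0.18],[1,0.4,0]],[[0,0,0.18],[0.8,0.3,0]],[[0,0,0],[0,0,0]]]' |egrep 'pos|force|rot|width' && python3 -m crank '[[[0.14,0.05,0],[0,0,-2.2]],[[0.14,0.05,0],[0,0,-2.2]],[[0.15,0.05,0],[0,0,-2.1]],[[0,0,0],[0,0,0]]]' |egrep 'pos|force|rot|width'
```

```text
ee_pos: [0.4592, -0.1893, 0.0751]
tool_rot: [0.559, 0.829, 0.015, -0.021]
force: [1.3, -0.8, -1.8]
gripper_width: 0.0114
grasp_force: 50.0
ee_pos: [0.4723, -0.1841, 0.0746]
tool_rot: [0.605, 0.796, 0.016, -0.021]
force: [1.9, -1.7, -0.5]
gripper_width: 0.0115
grasp_force: 50.0
```

```bash

python3 -m crank '[[[-0.06,0.2,0],[0,0,0]],[[-0.06,0.2,0],[0,0,0]],[[0,0,0],[0,0,0]]]' |egrep 'pos|force|width' && python3 -m crank '[[[-0.06,0.2,0],[0,0,0]],[[-0.06,0.22,0],[0,0,0]],[[0,0,0],[0,0,0]]]' |egrep 'pos|force|rot|width'
python3 - <<'E'
from cloud import *
s=observe(); g=np.array(s["ee_pos"]); R=Q.from_quat(s["tool_rot"]).as_matrix(); yy=R[:,1]; a=np.array([-yy[1],yy[0],0]); print("toolz",R[:,2],"dir",a)
a[2]=.052
lc=g+.006*R[:,2]+.032*a; print("loop exp",lc)
for cam in("side","top"):
    im,P=cloud(cam); cv2.imwrite(f"pics/{cam}4.png",im[...,::-1])
    print(cam,"exp loop",proj(cam,lc),"post top exp",proj(cam,[.4561,-.1262,.0635]),[(round(r["confidence"],2),np.round(r["point"],1)) for r in spot_point(cam,"loop_center")[:2]])
a=cv2.imread("pics/side4.png")[215:315,255:395]; b=cv2.imread("pics/top4.png")[185:235,300:370]
cv2.imwrite("pics/i.png",np.vstack([cv2.resize(a,(560,400),interpolation=cv2.INTER_CUBIC),cv2.resize(b,(560,400),interpolation=cv2.INTER_CUBIC)[:200]]))
E
```

```text
ee_pos: [0.4695, -0.1747, 0.075]
force: [2.5, -6.1, -3.2]
gripper_width: 0.0117
grasp_force: 50.0
ee_pos: [0.4666, -0.1638, 0.0752]
tool_rot: [0.606, 0.795, 0.015, -0.016]
force: [3.6, -10.4, -4.8]
gripper_width: 0.0117
grasp_force: 50.0
toolz [-0.0075  0.0434 -0.999 ] dir [-0.2652  0.9642  0.    ]
loop exp [ 0.4581 -0.1327  0.0709]
side exp loop [287.9931 238.2133] post top exp [285.2524 240.3968] [(0.42, array([286.7, 240.8]))]
top exp loop [332.254  210.5548] post top exp [329.6969 211.4144] [(0.52, array([331.1, 211.1]))]
```

View pics/i.png

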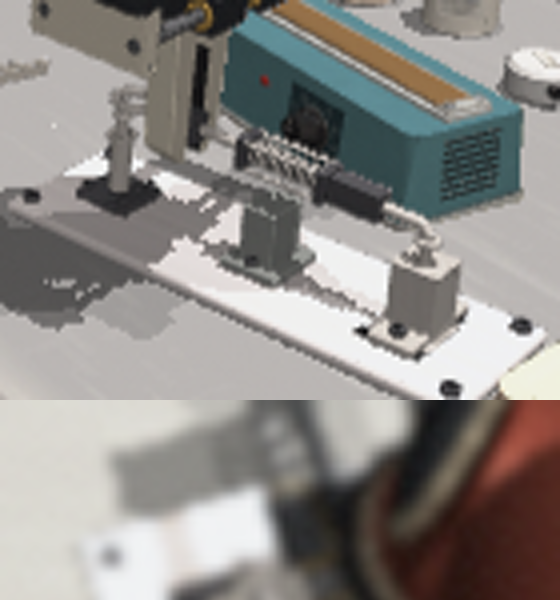

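The loop, at about (127,100), is raised beside the post head at (122,120), and the leg is still in the anchor. The stretch is a few millimetres short, so I pull on and check numerically.

```bash

python3 -m crank '[[[-0.06,0.2,0],[0,0,0]],[[0,0,0],[0,0,0]]]' |egrep 'pos|force|rot'
python3 - <<'E'
from cloud import *
s=observe(); g=np.array(s["ee_pos"]); R=Q.from_quat(s["tool_rot"]).as_matrix(); yy=R[:,1]; a=np.array([-yy[1],yy[0],.05])
lc=g+.006*R[:,2]+.032*a; print("loop exp",lc,s["force"])
for cam,pc in(("side",[.4545,-.1289]),("top",[.459,-.126])):
    im,P=cloud(cam); cv2.imwrite(f"pics/{cam}5.png",im[...,::-1])
    print(cam,"exp loop",proj(cam,lc),[(round(r["confidence"],2),np.round(r["point"],1),ray_z(cam,r["point"],lc[2])[0]) for n in("loop_center","post_groove","loop_grip") for r in spot_point(cam,n)[:1]])
    m=(np.abs(P[...,0]-.456)<.025)&(np.abs(P[...,1]+.126)<.02)&(P[...,2]>.063)&(P[...,2]<.08); q=P[m]; print(len(q),q.mean(0) if len(q) else 0,q.min(0),q.max(0))
a=cv2.imread("pics/side3.png")[225:265,270:310]; b=cv2.imread("pics/side5.png")[225:265,270:310]
cv2.imwrite("pics/j.png",np.hstack([cv2.resize(x,(400,400),interpolation=cv2.INTER_NEAREST) for x in(a,b)]))
E
```

```text
ee_pos: [0.4652, -0.1587, 0.0753]
tool_rot: [0.606, 0.795, 0.015, -0.015]
force: [3.6, -10.9, -5.1]
grasp_force: 50.0
loop exp [ 0.4567 -0.1276  0.0709] [  3.586  -10.8907  -5.0998]
side exp loop [286.0501 237.4535] [(0.52, array([282.5, 240.7]), array([ 0.4409, -0.1365,  0.0709])), (0.54, array([286.8, 246.8]), array([ 0.4318, -0.1637,  0.0709]))]
48 [ 0.4523 -0.1293  0.0697] [ 0.4423 -0.1426  0.0659] [ 0.4658 -0.1184  0.0729]
top exp loop [330.556  211.0403] [(0.39, array([326.2, 208. ]), array([ 0.466 , -0.1151,  0.0709])), (0.55, array([332.9, 211.1]), array([ 0.4564, -0.1346,  0.0709])), (0.53, array([148. , 226.7]), array([0.4194, 0.4175, 0.0709]))]
50 [ 0.4598 -0.1301  0.0717] [ 0.4475 -0.1447  0.0645] [ 0.472  -0.1167  0.0771]
```

View pics/j.png

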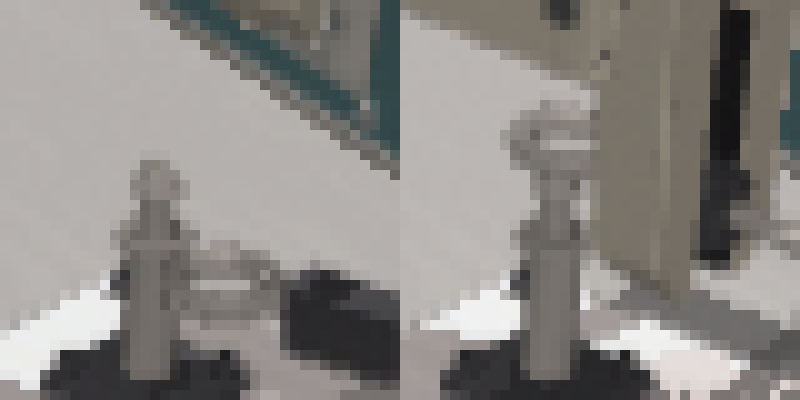

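The right half shows the ring centred about 1 px right of the post and about 4 mm short along the pull, in agreement with depth from both cameras. I pull 4 mm more, then lower gently.

```bash

python3 -m crank '[[[-0.03,0.16,0],[0,0,0]],[[0,0,0],[0,0,0]]]' |egrep 'pos|force' && python3 -m crank '[[[0,0,-0.1],[0,0,0]],[[0,0,0],[0,0,0]]]' |egrep 'pos|force' &&  python3 -m crank '[[[0,0,-0.1],[-0.5,-0.15,0]],[[0,0,0],[0,0,0]]]' |egrep 'pos|force'
python3 - <<'E'
from cloud import *
print(observe()["torque"])
for cam in("side","top"):
    im,P=cloud(cam)
    m=(np.abs(P[...,0]-.456)<.025)&(np.abs(P[...,1]+.126)<.02)&(P[...,2]>.055)&(P[...,2]<.08); q=P[m]; print(cam,len(q),q.mean(0),q.min(0),q.max(0))
E
```

```text
ee_pos: [0.4645, -0.1547, 0.0753]
force: [4.4, -11.8, -3.9]
grasp_force: 50.0
ee_pos: [0.4651, -0.1555, 0.0726]
force: [3.4, -11.4, -1.6]
grasp_force: 50.0
ee_pos: [0.4654, -0.1555, 0.0699]
force: [3.3, -12.1, -0.2]
grasp_force: 50.0
[-2.8344 -0.8499  0.0384]
side 46 [ 0.4522 -0.1266  0.0634] [ 0.4429 -0.1398  0.0594] [ 0.4641 -0.1166  0.0661]
top 55 [ 0.4593 -0.1263  0.0646] [ 0.448  -0.1388  0.0585] [ 0.4722 -0.1144  0.0704]
```

```bash

for i in 1; do python3 -m crank '[[[0,0,-0.1],[-0.5,-0.15,0]],[[0,0,0],[0,0,0]]]' |egrep 'pos|force' && python3 -m crank '[[[0,0,-0.1],[-0.5,-0.15,0]],[[0,0,0],[0,0,0]]]' |egrep 'pos|force'; done
python3 - <<'E'
from cloud import *
print(observe()["torque"])
for cam in("side","top"):
    im,P=cloud(cam)
    m=(np.abs(P[...,0]-.456)<.025)&(np.abs(P[...,1]+.126)<.02)&(P[...,2]>.05)&(P[...,2]<.08); q=P[m]; print(cam,len(q),q.mean(0),q.min(0),q.max(0))
E
```

```text
ee_pos: [0.4655, -0.1554, 0.0671]
force: [3.8, -10.5, 0.2]
grasp_force: 50.0
ee_pos: [0.4655, -0.1553, 0.0641]
force: [4.1, -11.7, 0.4]
grasp_force: 50.0
[-2.7453 -0.8251  0.0756]
side 48 [ 0.451  -0.1288  0.0575] [ 0.4426 -0.1391  0.0529] [ 0.4627 -0.115   0.062 ]
top 59 [ 0.46   -0.1264  0.0584] [ 0.4484 -0.1456  0.052 ] [ 0.4727 -0.1138  0.0651]
```

```bash

python3 -m crank '[[[0,0,-0.08],[-0.5,-0.15,0]],[[0,0,0],[0,0,0]]]' |egrep 'pos|force' && python3 -m crank '[[[0,0,-0.07],[-0.4,-0.1,0]],[[0,0,0],[0,0,0]]]' |egrep 'pos|force|rot'
```

```text
ee_pos: [0.4656, -0.1552, 0.0618]
force: [3.1, -9.8, 1.3]
grasp_force: 50.0
ee_pos: [0.4656, -0.1552, 0.0598]
tool_rot: [0.607, 0.795, 0.002, 0.004]
force: [2.7, -9.3, 0.8]
grasp_force: 50.0
```

```bash

python3 -m crank '[[[0,0,-0.03],[0,0,0]],[[0.03,-0.1,0],[0,0,0]],[[0,0,0],[0,0,0]]]' |egrep 'pos|force' && python3 -m crank '[[[0.03,-0.1,0],[0,0,0]],[[0,0,0],[0,0,0]]]' |egrep 'pos|force|rot'
```

```text
ee_pos: [0.4662, -0.1571, 0.0594]
force: [3.1, -7.4, 5.8]
grasp_force: 50.0
ee_pos: [0.4665, -0.1584, 0.0594]
tool_rot: [0.606, 0.795, 0.003, 0.002]
force: [1.3, -6.7, 8.4]
grasp_force: 50.0
```

```bash

python3 -m crank '[[[0.03,-0.1,0.03],[0,0,0]],[[0,0,0],[0,0,0]]]' |egrep 'pos|force' && python3 - <<'E'
from cloud import *
for cam in("side","top"):
    im,P=cloud(cam)
    cv2.imwrite(f"pics/{cam}6.png",im[...,::-1])
    m=(np.abs(P[...,0]-.456)<.025)&(np.abs(P[...,1]+.126)<.025)&(P[...,2]>.044)&(P[...,2]<.08); q=P[m]; print(cam,len(q),q.mean(0),q.min(0),q.max(0))
a=cv2.imread("pics/side6.png")[225:265,270:310]; b=cv2.imread("pics/side6.png")[235:305,305:375]
cv2.imwrite("pics/k.png",np.hstack([cv2.resize(x,(400,400),interpolation=cv2.INTER_NEAREST) for x in(a,b)]))
E
```

```text
ee_pos: [0.4665, -0.1586, 0.0594]
force: [1.7, -1.7, 7.9]
grasp_force: 50.0
side 58 [ 0.4528 -0.1309  0.0529] [ 0.4442 -0.1448  0.044 ] [ 0.4659 -0.1197  0.0627]
top 55 [ 0.4605 -0.1292  0.0545] [ 0.4488 -0.1484  0.0462] [ 0.4731 -0.1168  0.0631]
```

View pics/k.png

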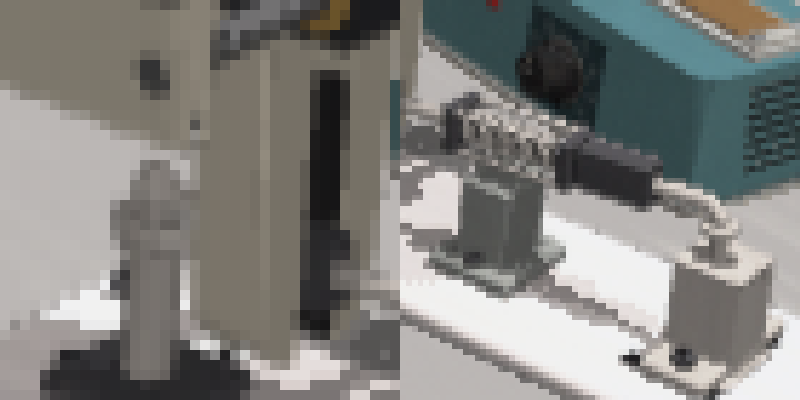

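The left half shows the ring round the neck with the head above it at (155,175). The right half shows the leg's collar, at (720,235), a few millimetres up from the anchor. The post now carries the pull, so I release, rise, turn the gripper along the spring and press the hook block down.

```bash

python3 -m crank '[[[0,0,0],[0,0,0]],[[0,0,0],[0,0,0]],[[0,0,0],[0,0,0]],[[0,0,0],[0,0,0]]]' 45 20 |egrep 'pos|force|width' && python3 -m crank '[[[0,0,0.4],[0,0,0]],[[0,0,0.8],[0,0,0]],[[0,0,0.9],[0,0,0]],[[0,0,0.7],[0,0,-9]],[[0,0,0],[0,0,-9]]]' |egrep 'pos|force' && python3 -m crank '[[[0,0,0],[0,0,-9]],[[0,0,0],[0,0,-9]],[[0,0,0],[0,0,-9]],[[0,0,0],[0,0,-9]],[[0,0,0],[0,0,-9]]]' 0 20 |egrep 'pos|force' && python3 -m crank '[[[0.15,-0.6,0],[0,0,-9]],[[0.15,-0.6,0],[0,0,-9]],[[0.2,-0.8,0],[0,0,-9]],[[0.2,-0.8,0],[0,0,0]],[[0.28,-0.81,0],[0,0,0]]]' |egrep 'pos|force|rot|width' 
python3 - <<'E'
from cloud import *
print(observe()["time"],observe()["joint_pos"])
im,P=cloud("side"); x,y,z=P[...,0],P[...,1],P[...,2]
for d in(.02,.03,.038,.046,.078,.122,.15):
    c=np.array([.5055,-.2998])+d*np.array([-.2716,.9624]); m=(np.hypot(x-c[0],y-c[1])<.007)&(z>.02)&(z<.09); print(d,m.sum(),np.nanmax(np.r_[0,z[m]]))
for n in("hook_grip","loop_center","cage_center"): print(n,[(round(r["confidence"],2),np.round(r["point"],1),ray_z("side",r["point"],.055)[0]) for r in spot_point("side",n)[:1]])
E
```

```text
ee_pos: [0.4642, -0.1573, 0.0579]
force: [0.2, -1.6, -0.4]
gripper_width: 0.0412
grasp_force: 0.0
ee_pos: [0.4658, -0.1581, 0.1447]
force: [-0.3, -0.1, 0.5]
grasp_force: 0.0
ee_pos: [0.4647, -0.1575, 0.143]
force: [-0.5, 0.5, 0.2]
grasp_force: 0.0
ee_pos: [0.4943, -0.2663, 0.143]
tool_rot: [0.991, 0.135, 0.005, -0.0]
force: [0.3, 0.6, 0.0]
gripper_width: 0.0003
grasp_force: 0.0
25.5 [ 0.0709  0.6705  0.6265  1.82   -0.533   0.8179 -0.332 ]
0.02 23 0.06558166255240427
0.03 47 0.06868763462433763
0.038 28 0.06804301779697042
0.046 30 0.06744131916184526
0.078 62 0.06533327471230299
0.122 17 0.05617134748834768
0.15 30 0.06084101079979248
hook_grip [(0.7, array([345.7, 263.3]), array([ 0.509 , -0.2545,  0.055 ]))]
loop_center [(0.55, array([359.1, 279.8]), array([ 0.4864, -0.3122,  0.055 ]))]
cage_center [(0.77, array([323.8, 261.3]), array([ 0.477 , -0.2265,  0.055 ]))]
```

```bash

python3 -m crank '[[[0.05,-0.03,-0.6],[0,0,0]],[[0,0,-0.6],[0,0,0]],[[0,0,-0.3],[0,0,0]],[[0,0,-0.1],[0,0,0]],[[0,0,0],[0,0,0]]]' |egrep 'pos|force' && python3 -m crank '[[[0,0,-0.1],[0,0,0]],[[0,0,0],[0,0,0]]]' |egrep 'pos|force'
```

```text
ee_pos: [0.4957, -0.2671, 0.0942]
force: [-0.7, -0.2, 0.4]
grasp_force: 0.0
ee_pos: [0.4961, -0.2678, 0.0919]
force: [0.3, -0.3, 2.1]
grasp_force: 1.0
```

```bash

python3 -m crank '[[[0,0,-0.08],[0,0,0]],[[0,0,0],[0,0,0]]]' |egrep 'pos|force' && python3 -m crank '[[[0,0,-0.06],[0,0,0]],[[0,0,0],[0,0,0]]]' |egrep 'pos|force'
```

```text
ee_pos: [0.4963, -0.2682, 0.0897]
force: [0.2, -0.8, 4.9]
grasp_force: 2.1
ee_pos: [0.4964, -0.2685, 0.088]
force: [-0.2, -1.7, 5.6]
grasp_force: 2.7
```

```bash

python3 -m crank '[[[0,0,-0.06],[0,0,0]],[[0,0,0],[0,0,0]]]' |egrep 'pos|force' && python3 -m crank '[[[0,0,-0.06],[0,0,0]],[[0,0,0],[0,0,0]]]' |egrep 'pos|force'
```

```text
ee_pos: [0.4965, -0.2687, 0.087]
force: [-0.2, -0.8, 9.4]
grasp_force: 4.9
ee_pos: [0.4966, -0.2688, 0.0865]
force: [-1.4, 0.9, 17.9]
grasp_force: 8.9
```

```bash

python3 -m crank '[[[0,0,-0.05],[0,0,0]],[[0,0,0],[0,0,0]]]' |egrep 'pos|force'
```

```text
ee_pos: [0.4967, -0.269, 0.0861]
force: [-3.1, 1.6, 24.6]
grasp_force: 12.1
```

The press meets a firm stop at the height expected for home. I back off and check.

```bash

python3 -m crank '[[[0,0,0.2],[0,0,0]],[[0,0,0.6],[0,0,0]],[[0,0,0.9],[0,0,0]],[[-0.5,0,0.9],[0,0,0]],[[-0.8,0,0.5],[0,0,0]]]' |egrep 'time|pos|force' && python3 -m crank '[[[0,0.6,0],[0,0,0]],[[-0.3,0.9,0],[0,0,0]],[[0,0.9,0],[0,0,0]],[[0,0.9,0],[0,0,0]],[[0,0,0],[0,0,0]]]' |egrep 'time|pos|force'
python3 - <<'E'
from cloud import *
for cam in("side","top"):
    im,P=cloud(cam); x,y,z=P[...,0],P[...,1],P[...,2]; cv2.imwrite(f"pics/{cam}7.png",im[...,::-1])
    o=np.array([.503,-.302]) if cam=="side" else np.array([.508,-.2995])
    for d in(.0,.02,.03,.038,.046,.078,.13,.15,.176):
        c=o+d*np.array([-.2716,.9624]); m=(np.hypot(x-c[0],y-c[1])<.006)&(z>.02)&(z<.09); print(cam,d,m.sum(),np.round(np.nanmax(np.r_[0,z[m]]),4),np.round(np.median(np.r_[z[m]]),4))
E
```

```text
time: 28.45
ee_pos: [0.4571, -0.267, 0.1764]
force: [0.1, -0.6, -0.7]
grasp_force: 0.0
time: 29.08
ee_pos: [0.4481, -0.1643, 0.1741]
force: [0.0, -0.4, 0.2]
grasp_force: 0.0
side 0.0 38 0.0548 0.0459
side 0.02 20 0.0551 0.0537
side 0.03 53 0.0605 0.0544
side 0.038 39 0.0614 0.0559
side 0.046 45 0.0606 0.0544
side 0.078 61 0.0601 0.0436
side 0.13 23 0.0598 0.052
side 0.15 35 0.0605 0.0532
side 0.176 57 0.0625 0.0373
top 0.0 0 0.0 nan
top 0.02 0 0.0 nan
top 0.03 0 0.0 nan
top 0.038 0 0.0 nan
top 0.046 0 0.0 nan
top 0.078 0 0.0 nan
top 0.13 0 0.0 nan
top 0.15 1 0.0581 0.0581
top 0.176 0 0.0 nan
  return _methods._mean(a, axis=axis, dtype=dtype,
  ret = ret.dtype.type(ret / rcount)
```

The hook block's top reads 61 mm, which is fully home, and the loop block is level at about 60 mm with the ring in the groove. The arm touches nothing, so I hand in.

```bash
python3 -c "
from rig import *
print(finish_job())"
```

```text
the job is handed in; nothing more can be done
None
```

The spring is fitted and the job is handed in after about 29 s on the robot's clock: the leg went into the anchor first, the loop is caught under the post's head, and the leg is pressed home; the final press peaked at 24.6 N, above the 10 to 20 N suggested.

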